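# Lock a music stand's sliding leg at its length mark and keep hold of it

## Task

Grip the sliding leg of the folded music stand by its grip bar, draw it out until its red pointer meets the orange length mark, and while holding it there slide the black cam lever along the bar until it is fully closed. Do not close the lever before the leg is at the mark, do not shift the orange mark, and leave the other things on the table undisturbed. Finish still gripping the bar, with the leg at the mark and the lever closed: do not let go.

Things in the scene. Friction and masses are not known exactly. Their poses are not given: they have to be found in the camera images.
- stand: Folded wooden music stand lying fixed on the table, 420 x 270 mm, up to 47 mm high. Origin on the table below the grip bar's middle when the leg is fully in. x: the way the leg slides out; y: the way the lever closes; z up. Two rails along x, tops 24 mm high, outer faces at y = +-33 mm, guide the leg; folded legs lie parallel at y = -94 mm (24 mm high) and +94 mm (22 mm high).
- leg (a joint): How far the leg is drawn out along the stand's x, m: 0 fully in (its start), at most 0.115. A return spring pulls it in with 3 to 4 N (plus about 0.6 N friction): it slides home whenever let go, even with the lever closed.
- bar (a point): Middle of the grip bar standing across the leg and moving with it: 14 mm thick along the stand's x (inner half grey, outer half white), 140 mm long along y, 30 to 66 mm above the table (this point 48 mm). Smooth plastic, friction about 0.2: fingers can slide along it while gripping. Axes as the stand's. Take it by its two long faces near its negative-y end, free of the lever.
- cam (a joint): How far the cam lever is slid towards closed, m: starts open at 0 to 0.008, fully closed at its stop at 0.035. It stays where it is left; pushing it takes about 4 N along the stand's +y, on its face at negative y.
- cam_top (a point): Top middle of the cam lever, a black block with a yellow disc that straddles the grip bar and slides along it: 42 mm along x, 18 mm along y, 32 to 78 mm above the table (this point 78 mm). At joint cam = 0 it sits at y = +5 mm from the bar's middle, closed at +40 mm. Axes as the stand's.
- mark (a joint): Where the orange length mark sits on the white scale, m, on the same count as joint leg: the pointer meets the mark when joint leg equals joint mark. Between 0.045 and 0.1, different each time. A stiff slider (6 N friction), to be left alone.
- mark_line (a point): Middle of the orange mark's edge next to the pointer, 32 mm above the table; the mark is 6 mm wide along x, 22 mm along y and 8 mm high, on the scale at the stand's y = -94 mm, its top 34 mm above the table. Axes as the stand's.
- pointer (a point): Tip of the leg's red pointer, 6 mm wide along x, at the negative-y end of the grip bar (82 mm from the bar's middle), 32 mm above the table. Axes as the stand's.
- tuner: Black plastic tuner, 60 x 45 x 22 mm, loose. Origin under its centre.
- dish: Blue ceramic dish, 90 mm wide, 30 mm high, loose. Origin under its centre.
- polish: Small amber bottle, 48 mm wide, 110 mm high, loose. Origin under its centre.
- mug: White mug, 80 mm wide, 85 mm high, loose. Origin under its centre.
- harmonica: Harmonica, 102 x 26 x 20 mm, lying in the white rotating organiser (176 mm wide, 74 mm high). Origin under its centre.
- slide: Steel guitar slide, a tube 26 mm wide and 60 mm high, standing in the white organiser. Origin under its centre.

How it is judged:
On the way:
1. the leg is gripped by its bar and held at the length mark, the lever still open (x of pointer in the frame of mark_line between -0.005 and 0.005 m and contact force between the fingers and bar_inner above 1 N and contact force between the fingers and bar_outer above 1 N and value of joint cam below 0.014 m), for 0.2 s.
At the end, for the whole second after the job is handed in: The fingers grip the bar (at least 1 N on each of its two long faces), the leg's pointer is within 5 mm of the mark and at rest, and the lever is closed to within 3 mm of its stop; all this while still holding (x of pointer in the frame of mark_line between -0.005 and 0.005 m and contact force between the fingers and bar_inner above 1 N and contact force between the fingers and bar_outer above 1 N and value of joint cam above 0.032 m and velocity of joint leg between -0.01 and 0.01 m/s); the arm keeps its last pose, push and grip.
It fails at once if the lever is closed by more than about half while the leg is more than 8 mm off the mark (value of joint cam above 0.018 m and (x of pointer in the frame of mark_line above 0.008 m or x of pointer in the frame of mark_line below -0.008 m)).
It fails at once if the orange mark is shifted by more than 4 mm (distance of mark_line from where it was at the start of the episode above 0.004 m).
It fails at once if another thing on the table is moved by more than 20 mm (distance of any of tuner, dish, polish, mug, harmonica, slide from where it was at the start of the episode above 0.02 m).
It also fails if it takes over 38 s, if anything falls off the work surface, if the arm or the gripper's body presses on something with over 40 N, if the wrist force passes 120 N, or if a joint passes its speed limit or range.

## Robot

A 6-joint arm with a two-finger parallel gripper is mounted at the origin on the work surface. World frame = base frame: x ahead of the robot, y to its left, z up, the work surface at z = 0. Lengths are in m, angles in rad, forces in N, time in s.
With the tool pointing down it reaches from about 0.425 to 0.95 m from the base axis. Payload 3.5 kg.
Tool frame: the origin (TCP) lies at the very end of the fingers, on their centre line; the grasp point (between the pads) lies 19 mm behind it; z points along the fingers, y is the direction in which the jaws open and shut (so a half turn about z gives the same grasp; the last joint's range is limited). The gripper opens to 85 mm and grips with 20 to 120 N. Pads are 22 mm wide; open, the fingers measure 114 mm over their backs; the gripper's body (76 mm by 85 mm) begins 54 mm behind the grasp point. The pads swing forward as they close: fully open they stand 13 mm farther back than shut.
Start: joints at [-1.343, 0.286, 1.577, -0, 1.279, -0.15], TCP at [0.249, -0.627, 0.231] pointing down, gripper open.
Joint ranges: [-2.77, 2.77], [-0.9, 2.22], [0.21, 2.48], [-1.53, 4.67], [0.24, 2.81], [-2.84, 2.84]. Speed limits (rad/s): [2.79, 2.79, 3.14, 3.14, 3.14, 3.14].

## Interface

Orientations are given as a unit quaternion [x, y, z, w].
In Python, from plant import get_state, read_camera, get_calibration, ticket, search_frame, cut_out, pinpoint gives the robot as it stands.
- The arm moves only by the tool move_arm, never from a script. Its argument "plan" is a list that holds one entry, the list of rows, each a list of 7 numbers: the turn, a rotation vector about the tool's x, y, z in degrees, then the shift along the tool's x, y, z in m, then the finger opening in m, from 0 to 0.0854. In form: [[[ax, ay, az, x, y, z, hand], ...]]. A call has exactly 5 rows; each row is the pose to reach, as a shift and turn from the pose measured when the call began, along the tool's axes at that moment; what a row does not reach only later rows make up. A row lasts 1/8 s, in which the tool goes at most 62.5 mm and 10.7 degrees, less where a joint would pass 70% of its speed; a pose out of reach is approached as far as the arm can. A call with a gripper value outside its range is refused whole. The fingers move at their own pace and stop on an object; "force" is the grip in N (left out, the last holds). Time passes only in rows, so rows that repeat a pose let the fingers close, or fill a call up. It gives the time, the measured TCP pose, the force and the opening at its end, in the units of the state.
- get_state(): the state, without advancing time (a new reading comes with each control period).
- read_camera(name): name is "scene" or "top"; returns the picture (420x560x3 uint8, red, green, blue); there is no depth.
- get_calibration(name): a dict with "mtx" (3x3 intrinsics, pixels), "extrinsics" (4x4, takes a point from camera to world coordinates). Camera axes: x right, y up, looking along -z (the intrinsics and any distortion apply to the point x, -y, -z); pixel columns grow to the right and rows downward; lengths in m; the calibration is good to about 2 mm. A picture is of the moment at which its call begins. get_calibration takes no time and is no camera call.
- ticket.sign_off(): hands the job in, once; it reports no verdict.
Trained networks look in the newest picture that a camera, given by its name, has taken for a name from the list of things; names that differ only in an ending like _2 or _b are one class to them, and where a whole thing is asked for, a point or a joint stands for the part that bears it (a point fixed in the world has none). Each returns a list of dicts, best first, with "p" (0 to 1); they miss things now and then, are a little off and sometimes report something else, mostly with a low value. They report only what shows in the picture. A call takes as long as a camera call.
- search_frame(camera, query): "centre" ([column, row] in pixels, amid what is visible of it).
- cut_out(camera, query): "pixels" (420x560 bool, what is visible of it) and "centre" ([column, row] in pixels, amid what is visible of it).
- pinpoint(camera, query): "centre" ([column, row] in pixels: a listed point, or the origin of a listed thing).
The state is a dict: "time": time; "qpos": joint angles; "dq": joint speeds; "joint_efforts": joint torques, N m; "eef_pos": TCP position; "tcp_rot": TCP orientation; "contact_force": force on the tool from outside, world axes, zero at the start; "wrist_torque": the same for the moment, N m; "opening": opening from 0.0 (shut) to 1.0 (fully open).
Only numpy, scipy, OpenCV 4.12 (cv2) and the standard library are available. Lean on these libraries where they do the work, as an engineer would, in place of code of your own. Each camera call takes 0.05 s, during which the arm holds its last target.

## Working session

There is one attempt and no reset: what is moved stays moved. The work goes in short steps, Python scripts to look and compute and a tool call to move; the robot and the scene stay as the last step left them, time stands still between calls to the robot, and variables do not carry over. Pictures are saved under pics/ and viewed, and the job is handed in when it is done.

Besides the shell and the picture viewer there is one more tool, called after ">>>" as name(argument=value, ...), one argument or row to a line, values as JSON. move_arm: Moves the arm, as the interface text tells. Its arguments: {"type":"object","properties":{"plan":{"type":"array","items":{"type":"array","items":{"type":"array","items":{"type":"number"}}}},"force":{"type":"number"}},"required":["plan"]}

```bash
mkdir -p pics; ls
python3 - <<'E'
from plant import *
import cv2, numpy as np
s=get_state(); print({k:np.round(v,3).tolist() for k,v in s.items()})
for n in ["scene","top"]:
    im=read_camera(n); cv2.imwrite(f"pics/{n}0.png",im[:,:,::-1])
    c=get_calibration(n); print(n,{k:np.round(v,3).tolist() for k,v in c.items()})
    for q in ["bar","cam_top","mark_line","pointer","stand"]:
        print(q,[(np.round(d["centre"],1).tolist(),round(d["p"],2)) for d in pinpoint(n,q)][:3])
E
```

```text
pics
{'time': 0.0, 'qpos': [-1.343, 0.287, 1.578, 0.0, 1.279, -0.15], 'dq': [-0.0, 0.001, -0.001, 0.0, -0.0, -0.003], 'joint_efforts': [-0.001, -40.599, -29.263, -0.0, 0.006, -0.0], 'eef_pos': [0.249, -0.627, 0.23], 'tcp_rot': [0.982, 0.188, -0.0, -0.001], 'contact_force': [0.858, -0.318, 0.069], 'wrist_torque': [-0.09, 0.015, 0.028], 'opening': 0.999}
scene {'mtx': [[545.868, 0.0, 273.188], [0.0, 545.868, 211.706], [0.0, 0.0, 1.0]], 'extrinsics': [[0.598, -0.488, 0.636, 1.314], [0.801, 0.357, -0.48, -0.398], [0.008, 0.797, 0.604, 0.825], [0.0, 0.0, 0.0, 1.0]]}
bar [([189.3, 261.9], 0.89)]
cam_top [([188.7, 252.2], 0.81)]
mark_line [([254.5, 357.9], 0.6), ([236.6, 269.6], 0.42)]
pointer [([218.7, 286.6], 0.6), ([339.1, 227.1], 0.16)]
stand [([193.7, 282.6], 0.78)]
top {'mtx': [[387.958, 0.0, 276.205], [0.0, 387.958, 210.887], [0.0, 0.0, 1.0]], 'extrinsics': [[-0.001, 0.995, -0.095, 0.475], [-1.0, 0.0, 0.01, 0.169], [0.01, 0.095, 0.995, 0.804], [0.0, 0.0, 0.0, 1.0]]}
bar [([371.3, 216.1], 0.72), ([368.5, 216.8], 0.68)]
cam_top [([376.8, 220.8], 0.65), ([160.6, 201.1], 0.27)]
mark_line [([331.1, 183.6], 0.5)]
pointer [([357.2, 179.4], 0.9)]
stand [([140.7, 306.8], 0.74), ([366.5, 219.4], 0.59), ([368.6, 106.3], 0.15)]
```

Run:
```python
import cv2
for n in ["scene","top"]:
    im=cv2.imread(f"pics/{n}0.png")
    cv2.imwrite(f"pics/{n}0b.png",cv2.resize(im,(784,588),interpolation=cv2.INTER_CUBIC))
```

```text
(no output)
```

View pics/scene0b.png

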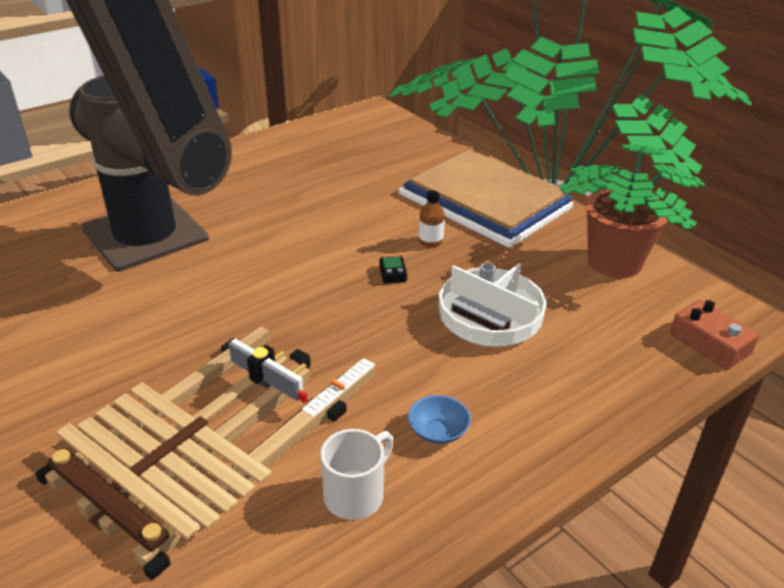

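View pics/top0b.png

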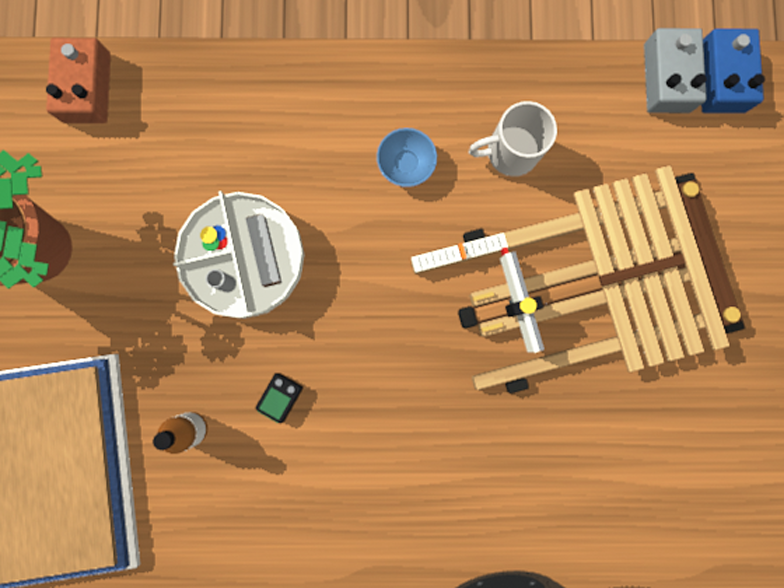

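```bash
cat > h.py <<'E'
import numpy as np, cv2
from plant import *
def proj(n,P):
    c=get_calibration(n); K=np.array(c["mtx"]);T=np.linalg.inv(np.array(c["extrinsics"]))
    p=np.atleast_2d(P)@T[:3,:3].T+T[:3,3]; p=p*[1,-1,-1]
    q=p@K.T; return q[:,:2]/q[:,2:]
def ray(n,uv,z):
    c=get_calibration(n); K=np.array(c["mtx"]);E=np.array(c["extrinsics"])
    d=np.linalg.inv(K)@[uv[0],uv[1],1]; d=E[:3,:3]@(d*[1,-1,-1]); o=E[:3,3]
    return o+d*(z-o[2])/d[2]
E
python3 - <<'E'
from h import *
from scipy.optimize import least_squares
for n in ["scene","top"]:
    im=cv2.imread(f"pics/{n}0.png"); h=cv2.cvtColor(im,cv2.COLOR_BGR2HSV)
    roi=np.zeros(h.shape[:2],bool)
    if n=="scene": roi[225:320,140:280]=1
    else: roi[150:280,290:400]=1
    for nm,lo,hi in [("red",(0,170,120),(4,255,255)),("red2",(174,170,120),(180,255,255)),("orange",(6,180,200),(16,255,255)),("yellow",(24,180,150),(35,255,255))]:
        m=(cv2.inRange(h,lo,hi)>0)&roi
        k,l,st,ce=cv2.connectedComponentsWithStats(m.astype(np.uint8))
        print(n,nm,[(st[i,4],np.round(ce[i],1).tolist(),np.round(ray(n,ce[i],{'y':.078,'o':.034}.get(nm[0],.032)),4).tolist()) for i in range(1,k) if st[i,4]>3])
    x0,x1,y0,y1=(150,275,230,310) if n=="scene" else (290,400,150,280)
    cr=im[y0:y1,x0:x1]; s=6 if n=="scene" else 4.5
    cv2.imwrite(f"pics/{n}crop.png",cv2.resize(cr,None,fx=s,fy=s,interpolation=cv2.INTER_CUBIC))
    for q in ["bar","cam_top","pointer","mark_line"]:
        for d in pinpoint(n,q)[:2]: print(q,d["p"],d["centre"],np.round(ray(n,d["centre"],{"bar":.048,"cam_top":.078}.get(q,.032)),4))
E
```

```text
scene red [(np.int32(33), [216.2, 283.1], [0.6047, -0.0065, 0.032])]
scene red2 []
scene orange [(np.int32(13), [240.5, 273.7], [0.6129, 0.0481, 0.034])]
scene yellow []
bar 0.89 [189.3, 261.9] [ 0.5322 -0.0265  0.048 ]
cam_top 0.81 [188.7, 252.2] [ 0.5358 -0.0271  0.078 ]
pointer 0.6 [218.7, 286.6] [ 0.6162 -0.0077  0.032 ]
pointer 0.16 [339.1, 227.1] [0.6172 0.3207 0.032 ]
mark_line 0.6 [254.5, 357.9] [ 0.8044 -0.0513  0.032 ]
mark_line 0.42 [236.6, 269.6] [0.5959 0.0495 0.032 ]
top red [(np.int32(17), [359.9, 179.0], [0.6132, -0.0079, 0.032])]
top red2 []
top orange [(np.int32(27), [329.3, 178.9], [0.613, 0.0542, 0.034])]
top yellow []
bar 0.72 [371.3, 216.1] [ 0.5367 -0.0251  0.048 ]
bar 0.68 [368.5, 216.8] [ 0.5353 -0.0196  0.048 ]
cam_top 0.65 [376.8, 220.8] [ 0.5253 -0.0276  0.078 ]
cam_top 0.27 [160.6, 201.1] [0.5624 0.379  0.078 ]
pointer 0.9 [357.2, 179.4] [ 0.6124 -0.0024  0.032 ]
mark_line 0.5 [331.1, 183.6] [0.6037 0.0505 0.032 ]
```

View pics/scenecrop.png

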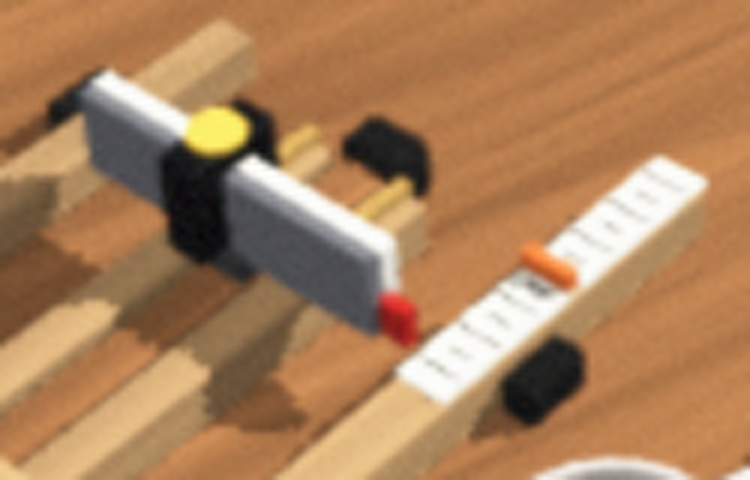

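View pics/topcrop.png

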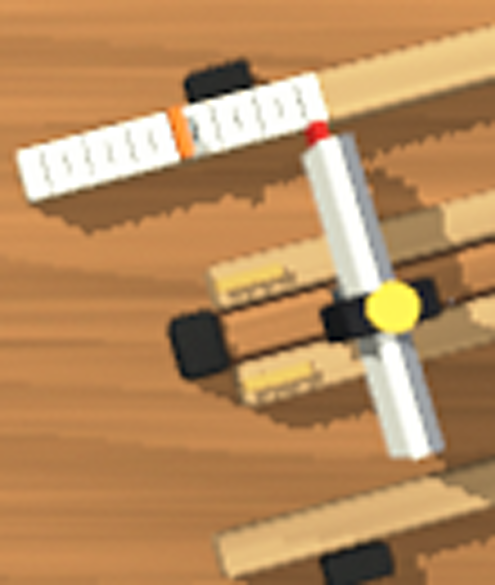

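```bash
cat > fit.py <<'E'
from h import *
from scipy.optimize import least_squares
def S(c,s,o): return (np.array(c)/s+np.array(o)).tolist()
so=lambda c:S(c,6,(150,230)); to=lambda c:S(c,4.5,(290,150))
obs=[("scene",so((88,95)),(-7,70,66)),("scene",so((107,70)),(7,70,66)),("scene",so((375,260)),(-7,-70,66)),("scene",so((395,235)),(7,-70,66)),("scene",so((380,335)),(-7,-70,30)),
("top",to((303,152)),(7,-70,66)),("top",to((350,135)),(-7,-70,66)),("top",to((395,458)),(7,70,66)),("top",to((443,448)),(-7,70,66)),
("scene",so((218,131)),("c",78)),("top",to((393,307)),("c",78)),
("scene",so((550,266)),("m",34)),("top",to((180,132)),("m",34)),("top",to((317,133)),(0,-77,34))]
def pts(p):
    x,y,a,m,c=p; R=np.array([[np.cos(a),-np.sin(a)],[np.sin(a),np.cos(a)]])
    out=[]
    for n,uv,k in obs:
        if k[0]=="c": k=(0,5+c*1e3,k[1])
        elif k[0]=="m": k=(m*1e3,-94,k[1])
        k=np.array(k)/1e3; w=np.r_[R@k[:2]+[x,y],k[2]]; out.append((n,uv,w))
    return out
def f(p): return np.concatenate([proj(n,w)[0]-uv for n,uv,w in pts(p)])
if __name__=="__main__":
    r=least_squares(f,[.535,-.026,1.8,.06,.004],x_scale=[.1,.1,.1,.01,.01],loss="soft_l1"); print(np.round(r.x,4),np.degrees(r.x[2]))
    print(np.round(r.fun.reshape(-1,2),1).tolist())
    for w in ["scene","top"]:
        keep=[o for o in obs if o[0]==w]; full=obs[:]; obs[:]=keep
        q=least_squares(f,r.x); print(w,np.round(q.x,4)); obs[:]=full
E
python3 fit.py
```

```text
[ 5.3660e-01 -2.6600e-02  1.8369e+00  5.5500e-02  1.8000e-03] 105.2462549535905
[[-0.9, -1.2], [0.8, -0.3], [-0.5, -0.2], [1.0, 0.2], [-0.2, 0.1], [3.3, -2.4], [-0.2, -0.5], [3.7, -0.0], [0.1, 0.3], [0.4, -0.9], [-0.2, 0.1], [0.3, -1.4], [0.6, -0.3], [-1.1, 0.4]]
scene [ 0.5379 -0.0274  1.8426  0.0532  0.0021]
top [ 5.3580e-01 -2.4700e-02  1.8271e+00  5.5700e-02  1.5000e-03]
```

```bash
sed -i 's/^("top",to((303,152)),(7,-70,66)),/ /; s/("top",to((395,458)),(7,70,66)),//' fit.py; python3 fit.py
cat > go.py <<'E'
import sys; from h import *
from scipy.spatial.transform import Rotation as R
# usage: sx sy z in mm/stand
X0,Y0,A=.5362,-.0262,np.radians(105.3)
def tgt(u,v,z):
    c,s=np.cos(A),np.sin(A); return np.array([X0+c*u-s*v,Y0+s*u+c*v,z])
def Rt():
    y=-np.array([np.cos(A),np.sin(A),0]); z=np.array([0,0,-1.]); return R.from_matrix(np.c_[np.cross(y,z),y,z])
if __name__=="__main__":
    u,v,z=[float(a)/1e3 for a in sys.argv[1:4]]
    s=get_state(); q=R.from_quat(s["tcp_rot"]); p=np.array(s["eef_pos"])
    d=p-[X0,Y0,0]; c,sn=np.cos(A),np.sin(A)
    print("t",s["time"],"now stand",np.round([c*d[0]+sn*d[1],-sn*d[0]+c*d[1],d[2]],4),"F",np.round(s["contact_force"],1),"open",round(s["opening"]*.0854,4))
    print("shift",np.round(q.inv().apply(tgt(u,v,z)-p),4),"rot",np.round((q.inv()*Rt()).as_rotvec(degrees=True),2))
E
python3 go.py 0 -50 200
```

```text
[ 5.3700e-01 -2.7200e-02  1.8383e+00  5.6000e-02  1.8000e-03] 105.32900554651879
[[-1.1, -0.9], [0.6, -0.1], [-0.6, -0.0], [0.8, 0.4], [-0.4, 0.3], [0.1, -0.6], [0.5, 0.1], [0.2, -0.7], [0.2, -0.1], [0.3, -1.3], [0.6, -0.4], [-0.8, 0.2]]
scene [ 0.5379 -0.0274  1.8426  0.0532  0.0021]
top [ 5.3660e-01 -2.7200e-02  1.8295e+00  5.8100e-02  1.5000e-03]
t 1.0 now stand [-0.5041  0.4356  0.2314] F [-0.2  0.8  1.2] open 0.0855
shift [ 0.5384 -0.4473  0.0313] rot [0.   0.   6.35]
```

>>> move_arm(
  plan=[
    [[0,0,1.3,0.046,-0.038,0,0.07],[0,0,2.6,0.092,-0.076,0,0.07],[0,0,3.9,0.138,-0.115,0,0.07],[0,0,5.2,0.184,-0.153,0,0.07],[0,0,6.35,0.23,-0.191,0.01,0.07]],
  ],
)

```text
time: 1.62
eef_pos: [0.3934, -0.3638, 0.2225]
tcp_rot: [0.991, 0.133, 0.001, 0.001]
contact_force: [1.0, -0.6, 0.6]
opening: 0.819
```

```bash
sed -i 's/^X0,Y0.*/X0,Y0,A=.5370,-.0272,np.radians(105.3)/' go.py; python3 go.py 0 -50 150
```

```text
t 1.625 now stand [-0.2868  0.2273  0.2225] F [ 1.  -0.6  0.6] open 0.07
shift [ 0.2769 -0.2873  0.0721] rot [ 0.16 -0.08 -0.06]
```

>>> move_arm(
  plan=[
    [[0,0,0,0.041,-0.043,0,0.07],[0,0,0,0.083,-0.086,0,0.07],[0,0,0,0.124,-0.129,0,0.07],[0,0,0,0.166,-0.172,0,0.07],[0,0,0,0.207,-0.215,0.02,0.07]],
  ],
)

```text
time: 2.25
eef_pos: [0.5388, -0.1009, 0.2045]
tcp_rot: [0.991, 0.133, 0.003, 0.003]
contact_force: [0.6, -0.6, -0.3]
opening: 0.816
```

```bash
python3 go.py 0 -50 120
```

```text
t 2.25 now stand [-0.0715  0.0177  0.2045] F [ 0.6 -0.6 -0.3] open 0.0697
shift [ 0.0672 -0.0721  0.0845] rot [ 0.36 -0.34 -0.06]
```

>>> move_arm(
  plan=[
    [[0,0,0,0.035,-0.037,0.02,0.06],[0.3,-0.3,0,0.067,-0.072,0.05,0.06],[0.3,-0.3,0,0.067,-0.072,0.085,0.06],[0.3,-0.3,0,0.067,-0.072,0.085,0.06],[0.3,-0.3,0,0.067,-0.072,0.085,0.06]],
  ],
)

```text
time: 2.88
eef_pos: [0.5858, -0.0147, 0.1208]
tcp_rot: [0.991, 0.132, 0.001, 0.001]
contact_force: [0.4, -0.4, 0.6]
opening: 0.702
```

```bash
python3 go.py 0 -50 36
python3 - <<'E'
from h import *
for n,(x0,x1,y0,y1) in {"scene":(130,300,180,320),"top":(280,420,130,280)}.items():
    im=read_camera(n)[:,:,::-1]; cv2.imwrite(f"pics/{n}1.png",im)
    cv2.imwrite(f"pics/{n}1c.png",cv2.resize(im[y0:y1,x0:x1],None,fx=4,fy=4,interpolation=cv2.INTER_CUBIC))
E
```

```text
t 2.875 now stand [-0.0009 -0.0503  0.1208] F [ 0.4 -0.4  0.6] open 0.06
shift [-0.0005 -0.001   0.0848] rot [ 0.11 -0.13 -0.09]
```

View pics/scene1c.png

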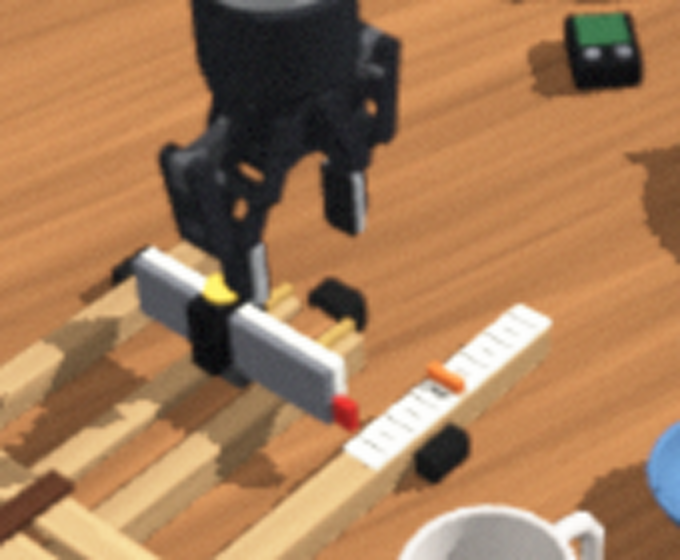

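View pics/top1c.png

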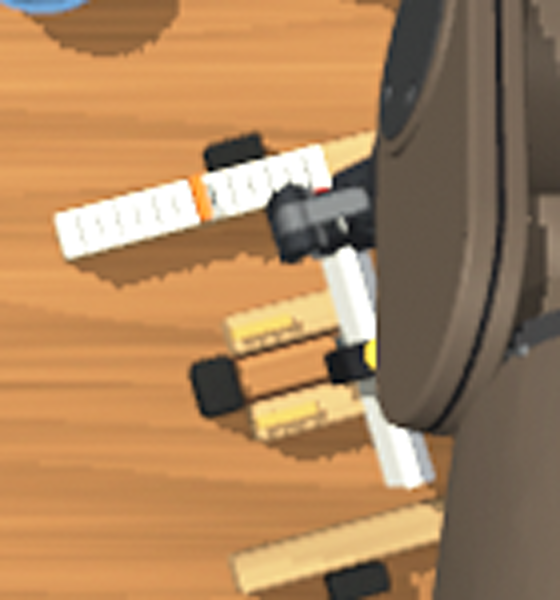

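>>> move_arm(
  plan=[
    [[0,0,0,0,-0.001,0.02,0.06],[0,0,0,0,-0.001,0.04,0.06],[0,0,0,0,-0.001,0.06,0.06],[0,0,0,0,-0.001,0.075,0.06],[0,0,0,0,-0.001,0.084,0.06]],
  ],
)

```text
time: 3.6
eef_pos: [0.5857, -0.0141, 0.036]
tcp_rot: [0.991, 0.132, 0.001, 0.001]
contact_force: [-0.4, -0.5, -0.2]
opening: 0.705
```

```bash
python3 go.py 0 -50 36
python3 - <<'E'
from h import *
for n,(x0,x1,y0,y1) in {"scene":(130,300,180,320)}.items():
    im=read_camera(n)[:,:,::-1]; cv2.imwrite(f"pics/{n}2.png",im)
    cv2.imwrite(f"pics/{n}2c.png",cv2.resize(im[y0:y1,x0:x1],None,fx=4,fy=4,interpolation=cv2.INTER_CUBIC))
E
```

```text
t 3.6 now stand [-0.0002 -0.0504  0.036 ] F [-0.4 -0.5 -0.2] open 0.0602
shift [-0.0004 -0.0002 -0.    ] rot [ 0.1  -0.12 -0.12]
```

View pics/scene2c.png

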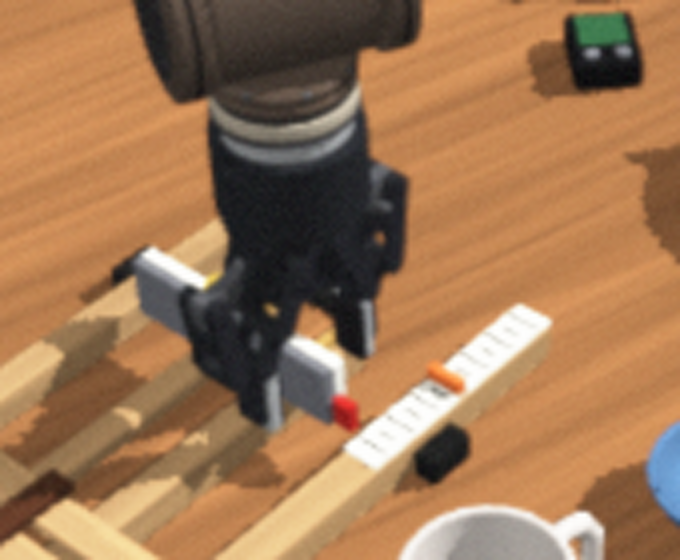

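>>> move_arm(
  plan=[
    [[0,0,0,0,0,0,0.0],[0,0,0,0,0,0,0.0],[0,0,0,0,0,0,0.0],[0,0,0,0,0,0,0.0],[0,0,0,0,0,0,0.0]],
  ],
  force=30,
)

```text
time: 4.28
eef_pos: [0.586, -0.0145, 0.0361]
tcp_rot: [0.991, 0.132, 0.001, 0.001]
contact_force: [0.6, -2.3, 1.8]
opening: 0.16
```

```bash
python3 go.py 56 -50 36
```

```text
t 4.275 now stand [-0.0007 -0.0506  0.0361] F [ 0.6 -2.3  1.8] open 0.0137
shift [-0.0007 -0.0567 -0.    ] rot [ 0.15 -0.15 -0.13]
```

>>> move_arm(
  plan=[
    [[0,0,0,0,-0.014,0,0.0],[0,0,0,0,-0.03,0,0.0],[0,0,0,0,-0.044,0,0.0],[0,0,0,0,-0.053,0,0.0],[0,0,0,0,-0.055,0,0.0]],
  ],
)

```text
time: 4.9
eef_pos: [0.5714, 0.0393, 0.0361]
tcp_rot: [0.991, 0.132, 0.001, 0.001]
contact_force: [2.0, -4.5, 1.0]
opening: 0.158
```

```bash
python3 go.py 56 -50 36
cat > look.py <<'E'
import sys; from h import *
k=sys.argv[1]
for n,(x0,x1,y0,y1) in {"scene":(150,290,210,310),"top":(280,420,130,240)}.items():
    im=read_camera(n)[:,:,::-1]; cv2.imwrite(f"pics/{n}{k}.png",im)
    cv2.imwrite(f"pics/{n}{k}c.png",cv2.resize(im[y0:y1,x0:x1],None,fx=5.5,fy=5.5,interpolation=cv2.INTER_CUBIC))
    for q in ["pointer","mark_line","cam_top"]: print(n,q,[(np.round(d["centre"],1).tolist(),round(d["p"],2)) for d in pinpoint(n,q)][:2])
    h=cv2.cvtColor(np.ascontiguousarray(im),cv2.COLOR_BGR2HSV); roi=np.zeros(h.shape[:2],bool); roi[y0:y1,x0:x1]=1
    for nm,lo,hi in [("red",(0,170,120),(4,255,255)),("orange",(6,180,170),(16,255,255))]:
        m=(cv2.inRange(h,lo,hi)>0)&roi
        kk,l,st,ce=cv2.connectedComponentsWithStats(m.astype(np.uint8))
        print(n,nm,[(int(st[i,4]),np.round(ce[i],1).tolist()) for i in range(1,kk) if st[i,4]>3])
E
python3 look.py 3
```

```text
t 4.9 now stand [ 0.0551 -0.0508  0.0361] F [ 2.  -4.5  1. ] open 0.0135
shift [-0.0008 -0.0009  0.0001] rot [ 0.15 -0.15 -0.08]
scene pointer [([238.5, 273.4], 0.78)]
scene mark_line []
scene cam_top [([207.9, 236.5], 0.42)]
scene red [(33, [234.0, 268.0])]
scene orange [(21, [239.8, 273.6])]
top pointer []
top mark_line []
top cam_top []
top red []
top orange []
```

View pics/scene3c.png

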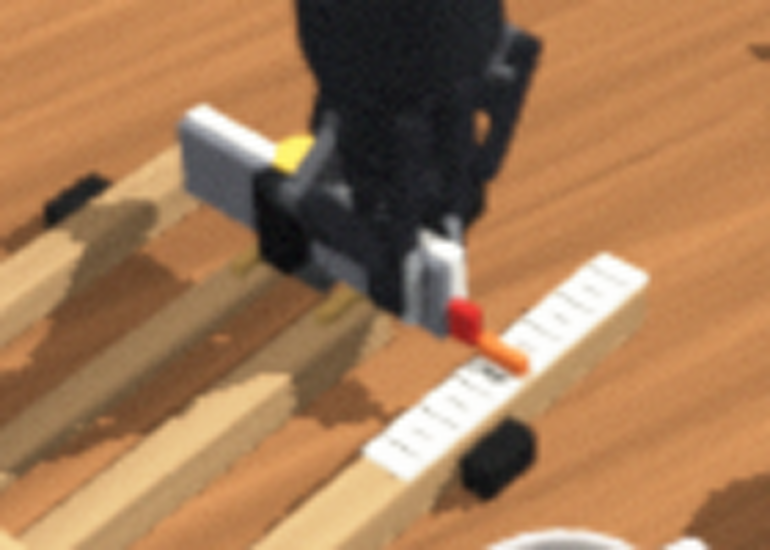

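View pics/top3c.png

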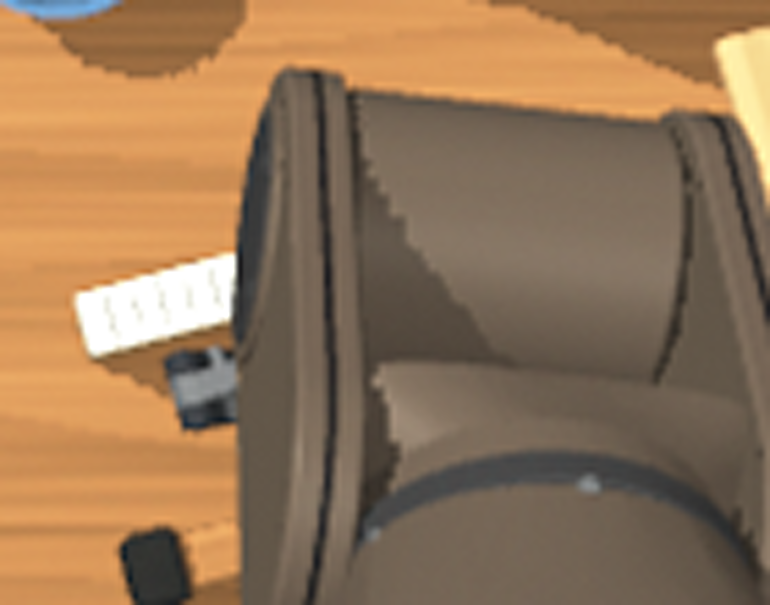

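```bash
cat > ov.py <<'E'
import sys; from h import *
k,L=sys.argv[1],float(sys.argv[2])
px,py,a=[float(v) for v in sys.argv[3:6]]
n="scene"; im=cv2.imread(f"pics/{n}{k}.png")
R=np.array([[np.cos(a),-np.sin(a)],[np.sin(a),np.cos(a)]])
x0,y0,w,h,s=215,245,50,42,14
def P(p):
    p=np.array(p)/1e3; return (proj(n,np.r_[R@p[:2]+[px,py],p[2]])[0]+0.0-[x0,y0]+.5)*s
def box(cv,x,y,z,col):
    c=[P((i,j,q)) for i in x for j in y for q in z]
    for i in range(8):
        for b in (1,2,4):
            if not i&b: cv2.line(cv,tuple(np.int32(c[i])),tuple(np.int32(c[i|b])),col,1)
base=cv2.resize(im[y0:y0+h,x0:x0+w],None,fx=s,fy=s,interpolation=cv2.INTER_NEAREST)
cv=base.copy()
box(cv,(L-7,L+7),(-70,70),(30,66),(255,0,0))
box(cv,(L-3,L+3),(-82,-70),(28,36),(255,255,0))
m=float(sys.argv[6]); box(cv,(m-3,m+3),(-105,-83),(26,34),(0,255,0))
cv2.imwrite(f"pics/ov{k}_{sys.argv[7]}.png",cv)
E
python3 ov.py 3 55.8 .5379 -.0274 1.8426 56 a
```

```text
(no output)
```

View pics/ov3_a.png

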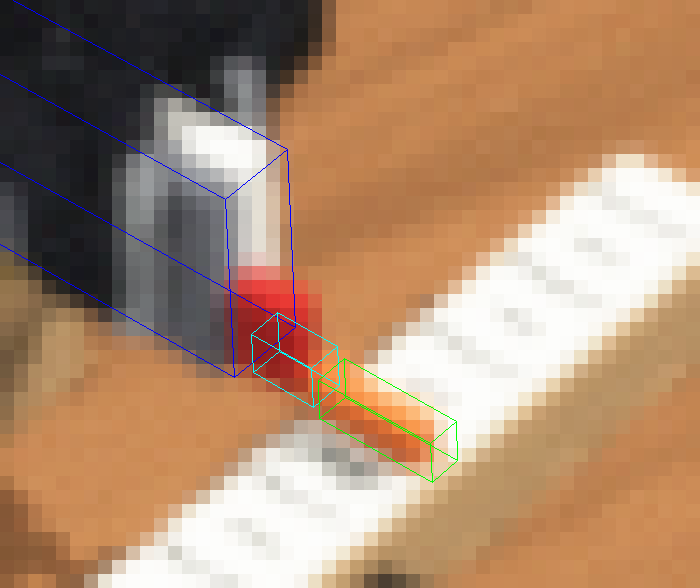

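```bash
sed -e 's/n="scene"; /n="top"; /' -e 's/x0,y0,w,h,s=.*/x0,y0,w,h,s=318,165,54,32,14/' -e 's#pics/ov#pics/ovt#' ov.py > ovt.py; python3 ovt.py 0 0 .5366 -.0272 1.8335 57 a; sed -i 's/x0,y0,w,h,s=.*/x0,y0,w,h,s=208,258,50,42,14/' ov.py; python3 ov.py 0 0 .5370 -.0280 1.8400 57 a
```

```text
(no output)
```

View pics/ovt0_a.png

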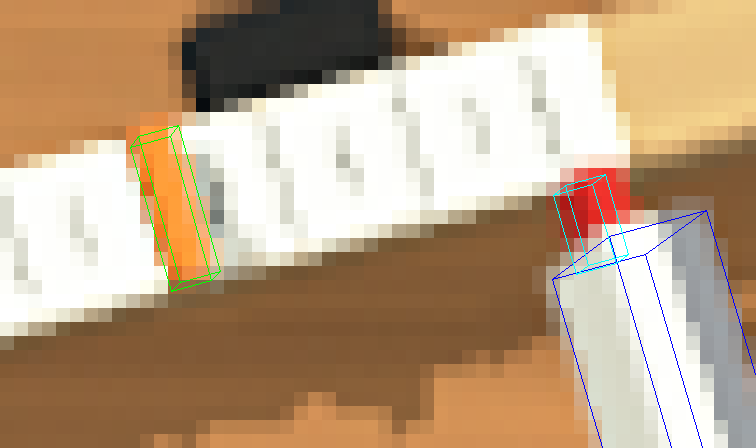

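View pics/ov0_a.png

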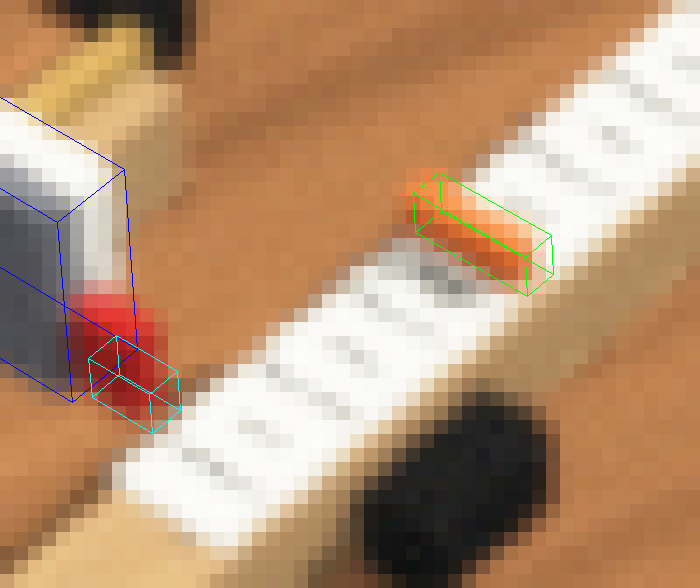

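>>> move_arm(
  plan=[
    [[0,0,0,0,-0.0015,0,0.0],[0,0,0,0,-0.0015,0,0.0],[0,0,0,0,-0.0015,0,0.0],[0,0,0,0,-0.0015,0,0.0],[0,0,0,0,-0.0015,0,0.0]],
  ],
)

```text
time: 5.92
eef_pos: [0.5713, 0.0398, 0.0361]
tcp_rot: [0.991, 0.132, 0.001, 0.001]
contact_force: [0.2, -4.8, 0.8]
opening: 0.159
```

```bash
python3 go.py 56.6 -20 36; python3 look.py 4; sed -i 's/x0,y0,w,h,s=.*/x0,y0,w,h,s=215,245,50,42,14/' ov.py; python3 ov.py 4 57.3 .5370 -.0280 1.8400 57.3 a
```

```text
t 5.925 now stand [ 0.0555 -0.0508  0.0361] F [ 0.2 -4.8  0.8] open 0.0136
shift [-0.0308 -0.001  -0.    ] rot [ 0.15 -0.15 -0.15]
scene pointer [([238.7, 271.0], 0.66)]
scene mark_line [([235.1, 268.0], 0.62), ([208.0, 248.0], 0.54)]
scene cam_top [([207.0, 237.1], 0.59)]
scene red [(33, [234.1, 267.9])]
scene orange [(23, [239.9, 273.6])]
top pointer []
top mark_line []
top cam_top []
top red []
top orange []
```

View pics/ov4_a.png

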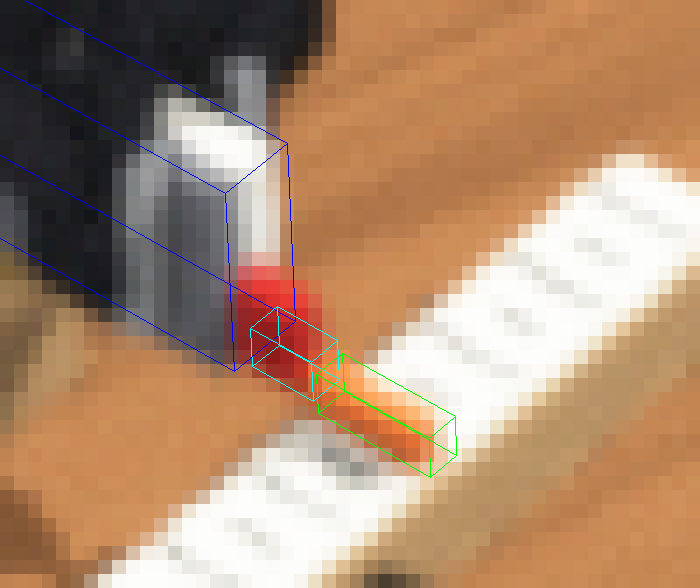

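>>> move_arm(
  plan=[
    [[0,0,0,-0.004,-0.002,0,0.0],[0,0,0,-0.011,-0.0022,0,0.0],[0,0,0,-0.018,-0.0022,0,0.0],[0,0,0,-0.025,-0.0022,0,0.0],[0,0,0,-0.032,-0.0022,0,0.0]],
  ],
)

```text
time: 6.95
eef_pos: [0.5501, 0.0343, 0.0404]
tcp_rot: [0.991, 0.131, 0.015, 0.002]
contact_force: [20.1, 2.4, -1.6]
opening: 0.16
```

```bash
python3 go.py 56.6 20 36; python3 look.py 5
```

```text
t 6.95 now stand [ 0.0559 -0.0289  0.0404] F [20.1  2.4 -1.6] open 0.0136
shift [-0.049  -0.0005  0.0029] rot [ 0.47 -1.7  -0.28]
scene pointer []
scene mark_line [([237.5, 272.0], 0.51)]
scene cam_top [([207.1, 236.8], 0.6), ([311.1, 314.3], 0.47)]
scene red [(34, [234.3, 267.7])]
scene orange [(19, [239.8, 273.6])]
top pointer []
top mark_line []
top cam_top []
top red []
top orange [(9, [328.3, 175.7])]
```

View pics/scene5c.png

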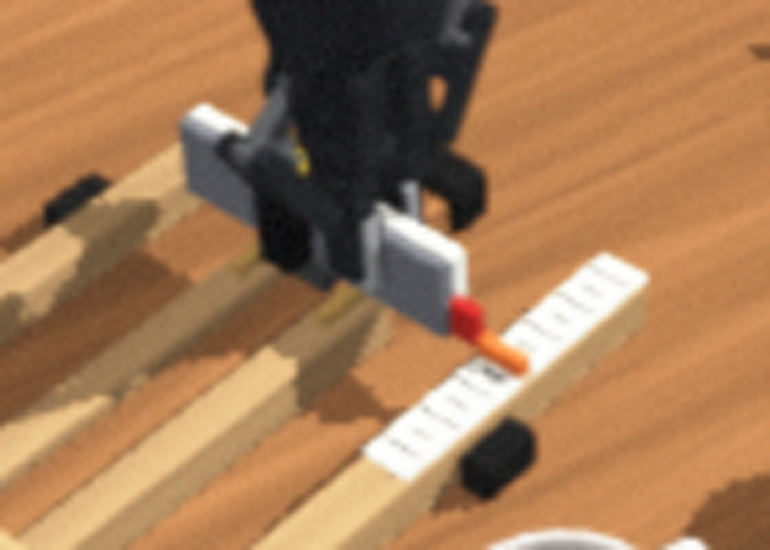

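>>> move_arm(
  plan=[
    [[0,-0.5,0,-0.004,-0.0015,0.002,0.0],[0,-1.5,0,-0.006,-0.0015,0.004,0.0],[0,-1.7,0,-0.009,-0.0015,0.004,0.0],[0,-1.7,0,-0.012,-0.0015,0.004,0.0],[0,-1.7,0,-0.015,-0.0015,0.004,0.0]],
  ],
  force=20,
)

```text
time: 7.98
eef_pos: [0.5447, 0.0325, 0.0406]
tcp_rot: [0.991, 0.13, 0.013, 0.005]
contact_force: [18.4, 2.1, -1.0]
opening: 0.157
```

```bash
python3 go.py 56.6 20 36
```

```text
t 7.975 now stand [ 0.0556 -0.0231  0.0406] F [18.4  2.1 -1. ] open 0.0134
shift [-0.0432 -0.0008  0.0036] rot [ 0.76 -1.35 -0.38]
```

```bash
cat > look2.py <<'E'
import sys; from h import *
k=sys.argv[1]; n="scene"; im=read_camera(n)[:,:,::-1]; cv2.imwrite(f"pics/{n}{k}.png",im)
x0,x1,y0,y1=170,260,210,285
cv2.imwrite(f"pics/{n}{k}c.png",cv2.resize(im[y0:y1,x0:x1],None,fx=8,fy=8,interpolation=cv2.INTER_CUBIC))
E
python3 look2.py 6
python3 - <<'E'
from h import *
from plant import *
print(get_state()["wrist_torque"])
E
```

```text
[ 0.64243321 -2.59325479  0.09591844]
```

View pics/scene6c.png

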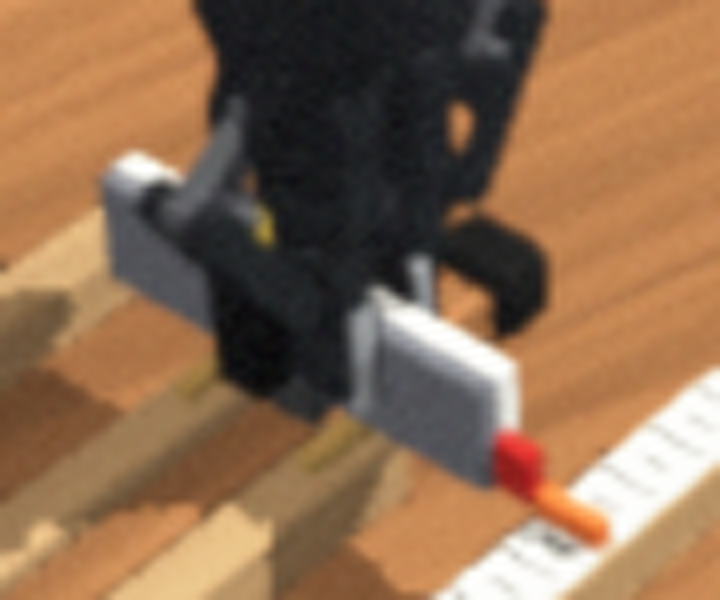

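>>> move_arm(
  plan=[
    [[0,-1.5,0,-0.008,-0.002,0.004,0.0],[0,-1.5,0,-0.011,-0.002,0.004,0.0],[0,-1.5,0,-0.014,-0.002,0.004,0.0],[0,-1.5,0,-0.017,-0.002,0.004,0.0],[0,-1.5,0,-0.02,-0.002,0.004,0.0]],
  ],
)

```text
time: 8.65
eef_pos: [0.5353, 0.0299, 0.0412]
tcp_rot: [0.992, 0.129, 0.013, 0.008]
contact_force: [16.7, 1.6, 0.1]
opening: 0.158
```

```bash
python3 go.py 56.6 20 36; python3 look2.py 7
```

```text
t 8.65 now stand [ 0.0555 -0.0135  0.0412] F [16.7  1.6  0.1] open 0.0135
shift [-0.0336 -0.0009  0.0044] rot [ 1.09 -1.4  -0.48]
```

View pics/scene7c.png

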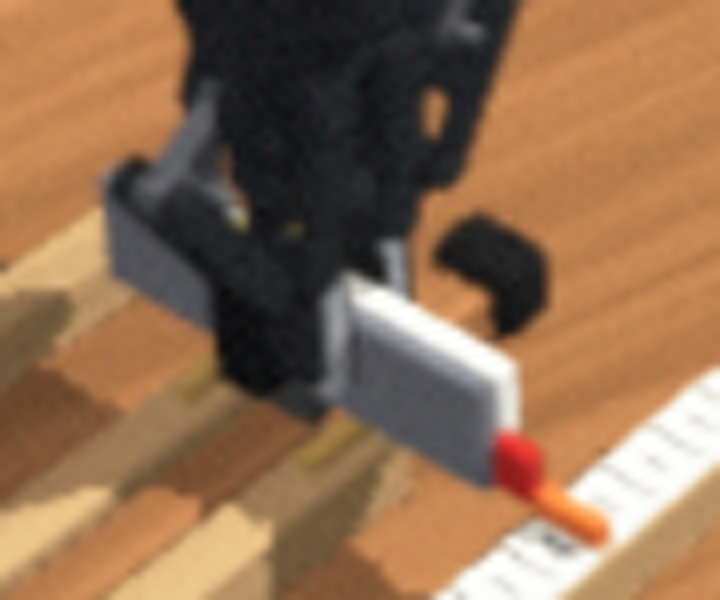

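>>> move_arm(
  plan=[
    [[0.5,-1.5,0,-0.012,-0.002,0.005,0.0],[1,-1.5,0,-0.016,-0.002,0.005,0.0],[1,-1.5,0,-0.019,-0.002,0.005,0.0],[1,-1.5,0,-0.022,-0.002,0.005,0.0],[1,-1.5,0,-0.025,-0.002,0.005,0.0]],
  ],
)

```text
time: 9.32
eef_pos: [0.5232, 0.0256, 0.0414]
tcp_rot: [0.992, 0.128, 0.016, 0.003]
contact_force: [23.0, 2.9, -0.9]
opening: 0.158
```

```bash
python3 go.py 56.6 20 36; python3 look2.py 8
```

```text
t 9.325 now stand [ 0.0546 -0.0007  0.0414] F [23.   2.9 -0.9] open 0.0135
shift [-0.0208 -0.0018  0.0048] rot [ 0.56 -1.74 -0.58]
```

View pics/scene8c.png

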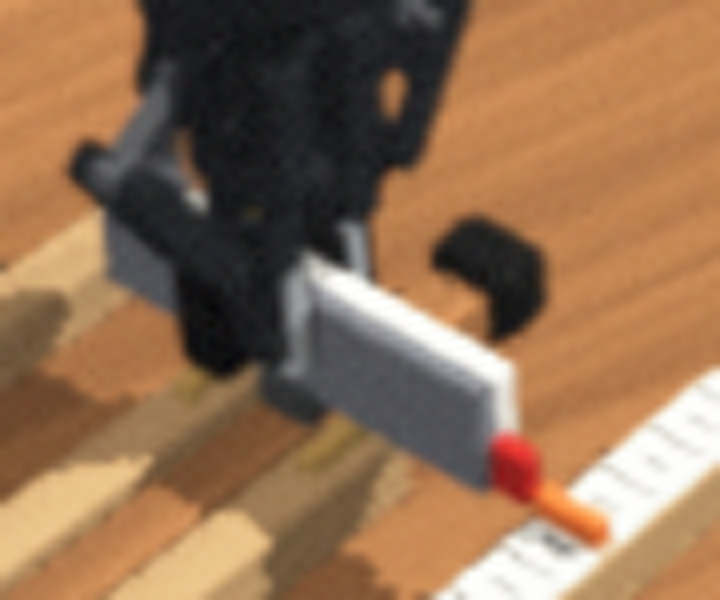

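>>> move_arm(
  plan=[
    [[0.5,-1.7,-0.5,-0.012,-0.004,0.005,0.0],[0.5,-1.7,-0.5,-0.016,-0.004,0.005,0.0],[0.5,-1.7,-0.5,-0.019,-0.004,0.005,0.0],[0.5,-1.7,-0.5,-0.022,-0.004,0.005,0.0],[0.5,-1.7,-0.5,-0.025,-0.004,0.005,0.0]],
  ],
)

```text
time: 10.0
eef_pos: [0.5104, 0.0234, 0.0415]
tcp_rot: [0.991, 0.131, 0.016, 0.002]
contact_force: [22.1, 3.0, -0.5]
opening: 0.157
```

```bash
python3 go.py 56.6 20 36; python3 look2.py 9
```

```text
t 10.0 now stand [0.0558 0.0123 0.0415] F [22.1  3.  -0.5] open 0.0134
shift [-0.0079 -0.0008  0.0052] rot [ 0.52 -1.83 -0.24]
```

View pics/scene9c.png

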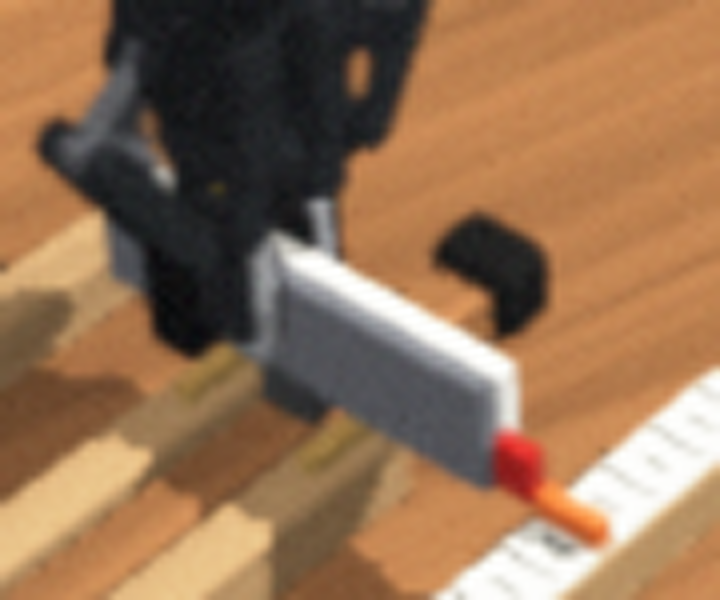

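>>> move_arm(
  plan=[
    [[0.5,-1.7,-0.2,-0.012,-0.003,0.005,0.0],[0.5,-1.7,-0.2,-0.015,-0.003,0.005,0.0],[0.5,-1.7,-0.2,-0.018,-0.003,0.005,0.0],[0.5,-1.7,-0.2,-0.02,-0.003,0.005,0.0],[0.5,-1.7,-0.2,-0.022,-0.003,0.005,0.0]],
  ],
)

```text
time: 10.68
eef_pos: [0.5027, 0.0209, 0.0416]
tcp_rot: [0.991, 0.131, 0.02, 0.002]
contact_force: [32.0, 5.7, -8.2]
opening: 0.159
```

```bash
python3 go.py 56.6 20 36; python3 look2.py 10
```

```text
t 10.675 now stand [0.0554 0.0204 0.0416] F [32.   5.7 -8.2] open 0.0136
shift [ 0.0002 -0.0012  0.0056] rot [ 0.55 -2.25 -0.27]
```

View pics/scene10c.png

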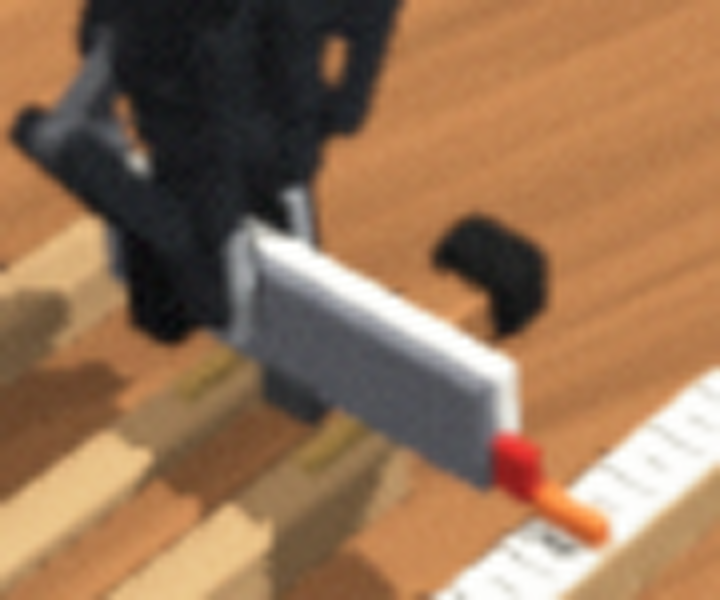

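>>> move_arm(
  plan=[
    [[0.5,-1,0,-0.013,-0.0035,0.003,0.0],[0.5,-1,0,-0.015,-0.0035,0.003,0.0],[0.5,-1,0,-0.016,-0.0035,0.003,0.0],[0.5,-1,0,-0.016,-0.0035,0.003,0.0],[0.5,-1,0,-0.016,-0.0035,0.003,0.0]],
  ],
)

```text
time: 11.35
eef_pos: [0.5027, 0.0211, 0.0423]
tcp_rot: [0.991, 0.129, 0.033, 0.001]
contact_force: [43.7, 8.6, -26.5]
opening: 0.157
```

```bash
python3 go.py 56.6 20 36; python3 look.py 11;python3 look2.py 12; python3 ov.py 12 56.5 .5370 -.0280 1.8400 57.3 a;  python3 go.py 56.6 20 36
```

```text
t 11.35 now stand [0.0557 0.0204 0.0423] F [ 43.7   8.6 -26.5] open 0.0134
shift [-0.     -0.001   0.0063] rot [ 0.64 -3.76 -0.52]
scene pointer [([236.9, 271.7], 0.95)]
scene mark_line [([206.3, 250.4], 0.57), ([238.0, 272.0], 0.53)]
scene cam_top [([194.3, 230.9], 0.53), ([345.7, 208.4], 0.28)]
scene red [(33, [234.3, 267.9])]
scene orange [(20, [240.0, 273.8])]
top pointer [([333.0, 185.0], 0.85)]
top mark_line [([329.3, 186.1], 0.45)]
top cam_top []
top red [(18, [332.8, 185.7])]
top orange [(16, [329.0, 179.1])]
t 11.8 now stand [0.0557 0.0204 0.0423] F [ 43.1   7.7 -27. ] open 0.0137
shift [-0.0001 -0.001   0.0063] rot [ 0.64 -3.75 -0.52]
```

View pics/ov12_a.png

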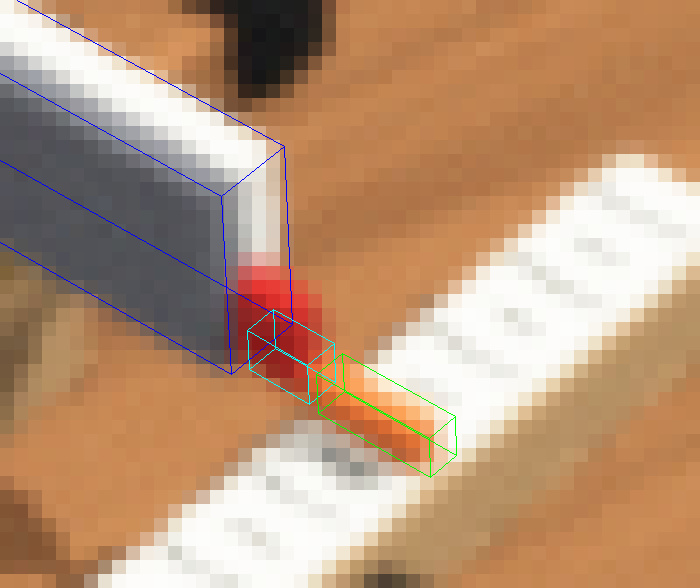

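View pics/scene12c.png

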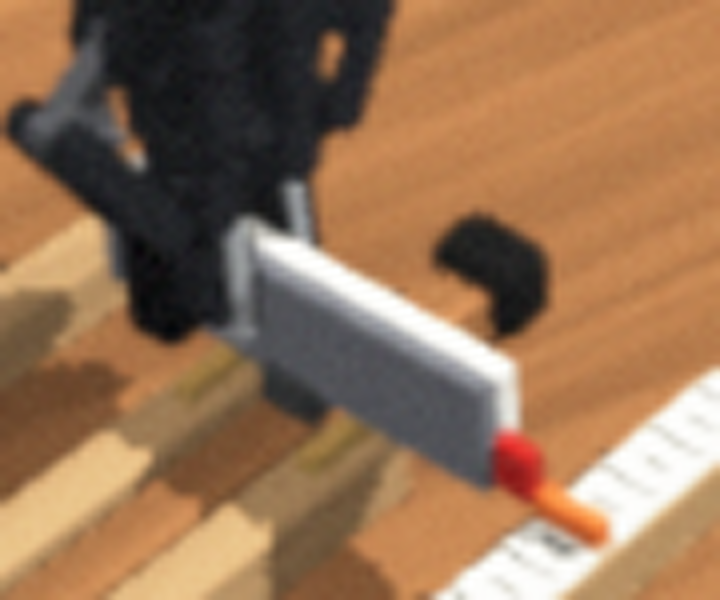

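View pics/top11c.png

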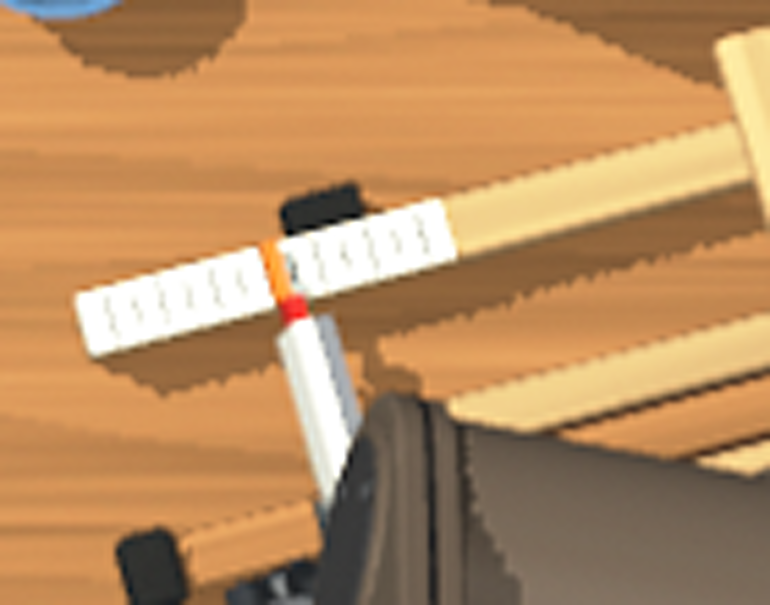

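>>> move_arm(
  plan=[
    [[0.5,-1,0.3,-0.008,-0.0045,0.001,0.0],[0.5,-1,0.3,-0.008,-0.0045,0.001,0.0],[0.5,-1,0.3,-0.008,-0.0045,0.001,0.0],[0.5,-1,0.3,-0.008,-0.0045,0.001,0.0],[0.5,-1,0.3,-0.008,-0.0045,0.001,0.0]],
  ],
)

```text
time: 12.42
eef_pos: [0.5022, 0.0243, 0.0424]
tcp_rot: [0.991, 0.126, 0.036, -0.001]
contact_force: [26.2, 4.1, -18.3]
opening: 0.158
```

```bash
python3 go.py 56.6 20 36; python3 look.py 13
python3 - <<'E'
import cv2
im=cv2.imread("pics/top13.png")[165:207,305:355]; cv2.imwrite("pics/t13z.png",cv2.resize(im,None,fx=14,fy=14,interpolation=cv2.INTER_NEAREST))
E
```

```text
t 12.425 now stand [0.0589 0.0199 0.0424] F [ 26.2   4.1 -18.3] open 0.0135
shift [-0.0005  0.0022  0.0064] rot [ 0.42 -4.09 -0.84]
scene pointer [([237.4, 271.9], 0.75)]
scene mark_line [([235.8, 271.5], 0.37)]
scene cam_top [([196.0, 230.7], 0.5)]
scene red [(34, [235.1, 267.0])]
scene orange [(21, [240.1, 273.6])]
top pointer [([332.0, 189.6], 0.93)]
top mark_line [([331.4, 181.6], 0.38)]
top cam_top []
top red [(16, [331.3, 186.3])]
top orange [(16, [329.0, 179.1])]
```

View pics/t13z.png

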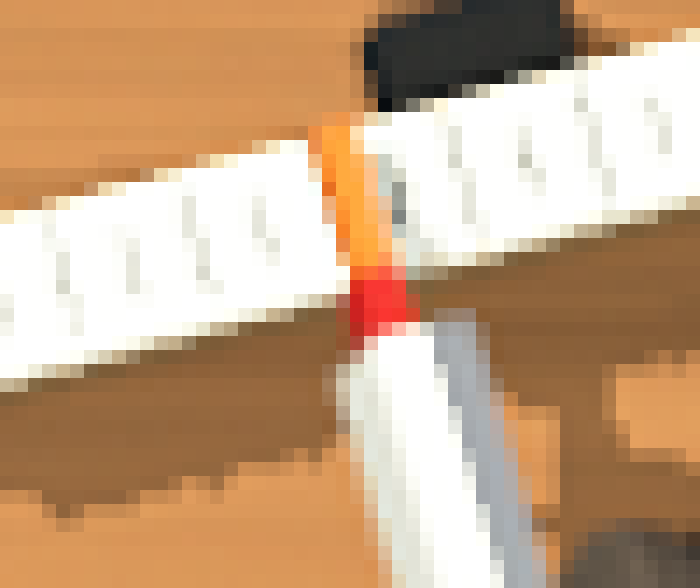

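View pics/scene13c.png

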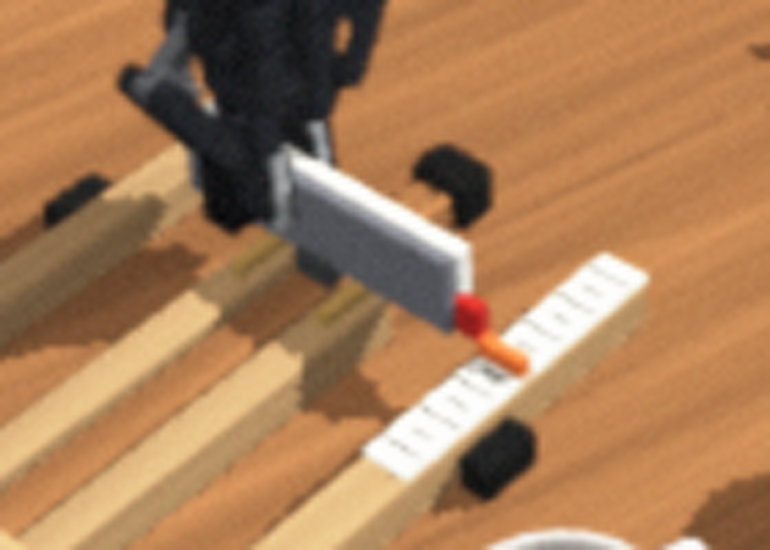

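```bash
python3 go.py 56.6 20 36; python3 look2.py 14; python3 go.py 56.6 20 36
python3 - <<'E'
from h import *
im=read_camera("scene"); cv2.imwrite("pics/full.png",im[:,:,::-1])
E
```

```text
t 12.825 now stand [0.0589 0.0199 0.0423] F [ 26.4   3.6 -18.4] open 0.0136
shift [-0.0005  0.0022  0.0063] rot [ 0.42 -4.09 -0.84]
t 12.875 now stand [0.0589 0.02   0.0423] F [ 25.5   5.  -18.2] open 0.0133
shift [-0.0005  0.0022  0.0063] rot [ 0.42 -4.08 -0.84]
```

View pics/full.png

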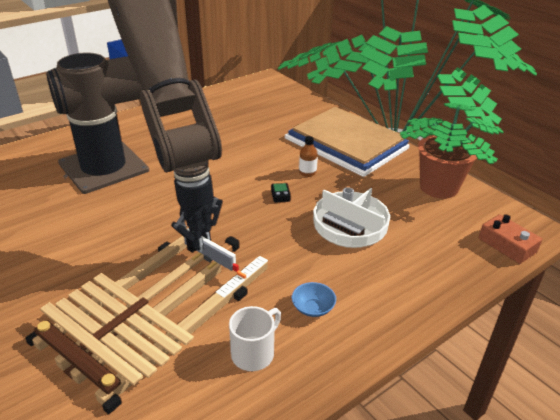

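```bash
python3 -c "
from plant import ticket
print(ticket.sign_off())"
```

```text
the job is handed in; nothing more can be done
None
```

I gripped the bar near its negative-y end, drew the leg out to the orange mark and checked it there with the lever still open. Holding that, I slid along the bar and pushed the cam lever to its stop. The job was handed in at about 12.9 s with the bar still gripped; sign-off gave no verdict.

**Grip and rest:** the finger opening read about 13.5 mm on the 14 mm bar with the grip set to 20 N. The tool position held steady to about 0.1 mm over the last half second.

**Lever:** the tool stopped at 20.4 mm along the bar and did not move further as the push rose from 32 to 44 N. The listed geometry puts the closed position at about 20 mm. I could not see the lever's end position directly because the gripper hid it.

**Leg at the mark:** the two cameras disagreed slightly. The scene view put the mark at about 57 mm and the top view at about 58 to 60 mm. The final draw was about 59.5 mm by tool travel, and the last top view showed the pointer in line with the mark to within about 1 mm. During the lever-open hold the leg was at about 56 mm, also inside the 5 mm tolerance by either camera.

**Less clean points:** sliding along the bar took more force than expected, 17 to 23 N. The tool ended tilted about 4° and about 6 mm higher than planned. I saw no movement of the orange mark or the other things on the table in the last pictures, by eye only.

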